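# Tip a filter cartridge into its bay and seat it on the seal

## Robot

A 6-joint arm with a two-finger parallel gripper is mounted at the origin on the work surface. World frame = base frame: x ahead of the robot, y to its left, z up, the work surface at z = 0. Lengths are in mm, angles in rad, forces in N, time in s.
With the tool pointing down it reaches from about 400 to 925 mm from the base axis. Payload 12.5 kg.
Tool frame: the origin (TCP) lies between the finger pads; the fingertips stand 25 mm ahead of it and the grasp point (between the pads) lies 6 mm ahead of it; z points along the fingers, y is the line along which they close (so a half turn about z gives the same grasp; the last joint's range is limited). The gripper opens to 95 mm and grips with 3 to 60 N. Pads are 20 mm wide; open, the fingers measure 119 mm over their backs; the gripper's body (75 mm by 180 mm) begins 59 mm behind the grasp point.
Start: joints at [-1.435, 0.491, 1.559, -0, 1.092, -0.106], TCP at [149.679, -606.828, 239.661] pointing down, gripper open.
Joint ranges: [-3.1, 3.1], [-0.84, 2.19], [0.05, 2.79], [-1.13, 4.28], [0.06, 2.93], [-2.69, 2.69]. Speed limits (rad/s): [2.22, 2.22, 2.79, 3.14, 3.14, 3.14].

## Interface

Orientations are given as [roll, pitch, yaw] about the fixed x, y, z axes, in that order (R = Rz(yaw) Ry(pitch) Rx(roll)).
In Python, from cell import state, read_camera, job_done, cut_out gives the robot as it stands. The module is installed in compiled form; this text tells all that it offers.
- The arm moves only by the tool jog_arm, never from a script. Its argument "motion" is a list of rows, each a list of 2 entries, a list of its own where there are three numbers: the shift along the tool's x, y, z in mm, then the turn about the tool's z in rad. A call has 1 to 5 rows; each row is the pose to reach, as a shift and turn from the pose commanded when the call began, along the tool's axes at that moment; what a row does not reach only later rows make up. A row lasts 1/10 s, in which the tool goes at most 50 mm and 8.59 degrees, less where a joint would pass 70% of its speed; a pose out of reach is approached as far as the arm can. A call with a gripper value outside its range is refused whole. "grip" is the closure, from 0 (fully open) to 1 (shut), set as the call begins (left out, the last holds). The fingers move at their own pace and stop on an object; the grip force is fixed at half the most. Time passes only in rows, so rows that repeat a pose let the fingers close. It gives the time, the measured TCP pose, the force, the opening and the grip force at its end, in the units of the state.
- state(): the state, without advancing time (a new reading comes with each control period).
- read_camera(name): name is "side" or "top"; returns a dict with "img" (400x640x3 uint8, blue, green, red), "vertical_fov" (degrees; the focal length in pixels is half the picture's height over the tangent of half this angle, whatever the lens; pixels are square), "cx", "cy" (the principal point, pixels), "extrinsics" (4x4, takes a point from camera to world coordinates). Camera axes: x right, y up, looking along -z (the intrinsics and any distortion apply to the point x, -y, -z); pixel columns grow to the right and rows downward; lengths in mm; the calibration is good to about 2 mm. A picture is of the moment at which its call begins. There is no depth.
- job_done(): hands the job in; it is judged then, once.
Trained networks look in a picture, given as the dict that the camera call returned (one of the last four; its "shot" number tells which), for a name from the list of things; names that differ only in an ending like _2 or _b are one class to them, and where a whole thing is asked for, a point or a joint stands for the part that bears it (a point fixed in the world has none). Each returns a list of dicts, best first, with "p" (0 to 1); they miss things now and then, are a little off and sometimes report something else, mostly with a low value. They report only what shows in the picture. A call takes as long as a camera call. They do not tell look-alikes from the thing itself.
- cut_out(name, picture): "region" (400x640 bool, what is visible of it) and "box" ([left, top, right, bottom] in pixels, round what is visible of it).
The state is a dict: "t": time; "joints": joint angles; "qvel": joint speeds; "tau": joint torques, N m; "eef_pos": TCP position; "tcp_rot": TCP orientation; "ft_force": force on the tool from outside, world axes, zero at the start; "moment": the same for the moment, N m; "opening": opening from 0.0 (shut) to 1.0 (fully open); "grip_force": force on a finger pad.
Only numpy, scipy, OpenCV 4.12 (cv2) and the standard library are available. Lean on these libraries where they do the work, as an engineer would, in place of code of your own. Each camera call takes 0.05 s, during which the arm holds its last target. There are 200 camera calls.

## Task

A fresh filter cartridge with a blue cap stands upright in the open bay of the gas purifier: tip it over onto its broad side by pushing it near its top, so that the blue end points to the black seal; do not pick it up, its bottom edge stays on the bay floor. Then slide it gently along the bay, square between the rails, until the seal has moved fully home, and lean on it against the stop with about 12 to 15 N for a second, never with more than 20 N. Leave it lying there seated and leave the other things on the desk alone.

Things in the scene. Friction and masses are not known exactly. Their poses are not given: they have to be found in the camera images.
- bay: Fixed open trough of a gas purifier on the desk, 510 long, 160 wide. Origin: on the desk under the trough's middle line; x runs along the trough to the seal and the white housing (95 high, x=222 to 312), z up. Floor plate 6 thick (top at z=6) from x=-200 to 220. The entry end (x=-200) is open.
- bay_narrow (a point): middle of the trough floor where the narrow part begins (bay x=113, z=6). Grey side rails, tops 26 above the desk: 130 apart inside from bay x=-200 to 60, tapering in from x=60 to 113, then 89 apart up to x=210.
- cartridge: Fresh filter cartridge: rigid white plastic box 46 (its x) by 84 (its y) by 170 tall (its z), blue cap on top, 0.3 to 0.65 kg, balance point 85 above its foot. Origin: centre of its underside. It starts upright on the bay floor near bay x=-130, its x along the bay's x within 0.06 rad, within 5 of the middle line. Lying, its upper face is 52 above the desk and it slides with 1 to 6 N.
- cartridge_top (a point): centre of the blue top end face of the fresh cartridge, 170 above its foot along its z. Pushed high on its back (-x) face towards the seal with 1 to 2 N, the cartridge overbalances after about 0.27 rad and falls by itself into the trough, blue end towards the seal.
- cartridge_toe (a point): middle of the bottom edge of the fresh cartridge on its +x side (23 from its origin along its x): the edge it tips over; it should stay on the bay floor (rising no more than 30)
- seal: sliding seal block with a black rubber front plate (76 wide, 40 high) facing the open end of the bay. Origin: centre of the plate's front face, 30 above the desk, at bay x=165 to 184 at the start. It slides 3 to 12 further along the bay's +x to a hard stop (fully home) that only shows by feel: it moves against 3 N of friction, no spring, stays where pushed. Damaged above 20 N; the robot must not touch it.
- spent: bystander: spent cartridge, same size as the fresh one but with an orange cap, lying on its broad side (46 high) on the desk beside the bay; its 170 length is its x. Origin: centre of its underside.
- sample: bystander: steel sample cylinder, 42 diameter, 45 high, standing beside the bay. Origin: centre of its underside.
- pens: bystander: black pen pot, 76 diameter, 100 high (pens to 160), beyond the bay. Origin: centre of its underside.
- glue: bystander: small glue bottle with a green cap, 36 diameter, 95 high, beyond the bay. Origin: centre of its underside.
- plant: bystander: yellow plant pot, 100 diameter, 80 high (leaves to 125), beyond the bay. Origin: centre of its underside.
- tape: bystander: black roll, 90 diameter, 20 high, on the left. Origin: centre of its underside.
- mouse: bystander: black computer mouse, 100 by 60 by 32, on the right. Origin: centre of its underside.
Mind the look-alikes: they are no part of the job. What is shaped like the cartridge but brown, pink or yellow is not meant.

How it is judged:
By the outcome, as a careful person would: the job done as asked, in the order asked, and still so for the second after the job is handed in, with the robot touching nothing.
It also fails if it takes over 51 s, if anything falls off the work surface, if the arm or the gripper's body presses on something with over 40 N, if the wrist force passes 120 N, or if a joint passes its speed limit or range.

## Working session

There is one attempt and no reset: what is moved stays moved. The work goes in short steps, Python scripts to look and compute and a tool call to move; the robot and the scene stay as the last step left them, time stands still between calls to the robot, and variables do not carry over. Pictures are saved under pics/ and viewed, at most 10 in all, crops included, and the job is handed in when it is done.

Besides the shell and the picture viewer there is one more tool, called after "Call:" as name(argument=value, ...) on one line, values as JSON. jog_arm: Moves the arm, as the interface text tells. Its arguments: {"type":"object","properties":{"motion":{"type":"array"},"grip":{"type":"number"}},"required":["motion"]}

```bash
mkdir -p pics; python3 - <<'E'
from cell import *
import cv2,numpy as np
for n in("side","top"):
    c=read_camera(n); cv2.imwrite(f"pics/{n}0.png",c["img"])
    print(n,c["vertical_fov"],c["cx"],c["cy"],np.round(c["extrinsics"],3).tolist(),[k for k in c])
    for o in("cartridge","bay","seal","spent"):
        print(o,[(round(d["p"],2),d["box"]) for d in cut_out(o,c)])
print(state())
E
```

```text
side 48.41190287631979 326.39846956151706 204.50067337672203 [[-0.993, 0.078, -0.092, 430.887], [-0.12, -0.631, 0.766, 938.023], [0.002, 0.772, 0.636, 952.598], [0.0, 0.0, 0.0, 1.0]] ['img', 'vertical_fov', 'cx', 'cy', 'extrinsics', 'shot']
cartridge [(0.83, [346.4, 246.2, 385.1, 307.5]), (0.75, [359.5, 305.3, 404.6, 378.1]), (0.74, [411.4, 268.3, 449.5, 344.0]), (0.56, [240.9, 255.1, 282.6, 327.9]), (0.17, [258.9, 369.0, 300.6, 396.9])]
bay [(0.77, [322.3, 179.0, 390.8, 329.2])]
seal []
spent [(0.79, [288.4, 226.0, 320.2, 279.6]), (0.6, [318.9, 177.6, 395.0, 328.3])]
top 52.43876321625273 317.6793119731863 191.62246331845466 [[-0.0, 0.988, -0.155, 316.059], [-1.0, 0.003, 0.017, -18.488], [0.017, 0.155, 0.988, 1441.203], [0.0, 0.0, 0.0, 1.0]] ['img', 'vertical_fov', 'cx', 'cy', 'extrinsics', 'shot']
cartridge [(0.78, [213.7, 132.1, 250.1, 166.3]), (0.75, [210.0, 260.8, 246.6, 283.0]), (0.65, [231.1, 205.7, 264.2, 238.4]), (0.56, [175.5, 220.8, 213.2, 251.5])]
bay [(0.77, [225.6, 175.1, 388.9, 246.3])]
seal [(0.41, [228.3, 173.9, 382.8, 247.6])]
spent [(0.97, [266.6, 156.5, 321.7, 194.6]), (0.48, [245.9, 117.5, 258.5, 132.7])]
{'t': 0.5, 'joints': array([-1.43459565e+00,  4.90966389e-01,  1.55893531e+00, -1.18407169e-05,
        1.09172760e+00, -1.05600865e-01]), 'qvel': array([-3.44734270e-04, -1.26197582e-03,  7.83331627e-04, -9.10490218e-04,
        2.79846796e-07,  4.49755750e-04]), 'tau': array([-1.30062886e-03, -6.12050700e+01, -2.58287448e+01,  6.92771352e-02,
        4.48308536e-02, -1.63504546e-05]), 'eef_pos': array([ 149.67581274, -606.80718956,  239.60750446]), 'tcp_rot': array([-3.14155511e+00,  6.58712273e-06,  2.41807003e-01]), 'ft_force': array([-0.20323103, -0.1550554 ,  0.02272991]), 'moment': array([-0.01700526,  0.02242952,  0.0208943 ]), 'grip_force': 0.0, 'opening': 1.0017081728062212}
```

View pics/side0.png

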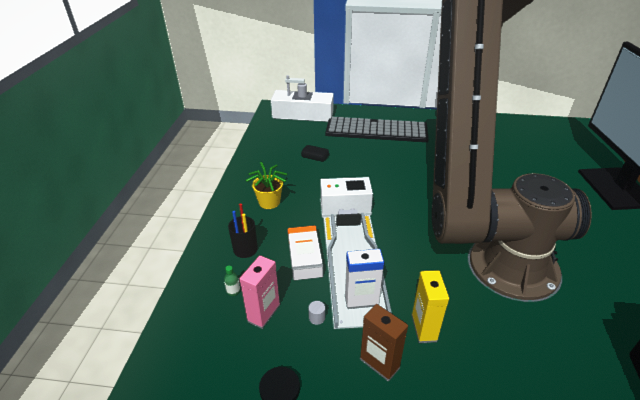

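View pics/top0.png

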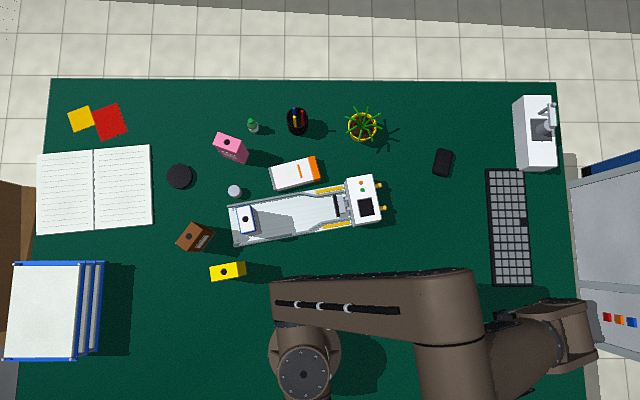

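Side picture: blue-capped cartridge stands in the bay at (365,277). Candidates that could be confused with it are pink (260,292), brown (384,342), yellow (429,307) and the orange-capped spent one (305,252). In the top view the blue cap is at (246,219), the bay runs from about (230,225) to (385,195), and the seal is near (338,205). I choose the blue-capped one and check it in close crops.

```bash
python3 - <<'E'
import cv2,numpy as np
a=cv2.imread("pics/top0.png")[165:255,220:400]; cv2.imwrite("pics/topc.png",cv2.resize(a,None,fx=4.4,fy=4.4,interpolation=cv2.INTER_CUBIC))
a=cv2.imread("pics/side0.png")[170:335,300:420]; cv2.imwrite("pics/sidec.png",cv2.resize(a,None,fx=3.6,fy=3.6,interpolation=cv2.INTER_CUBIC))
E
```

```text
(no output)
```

View pics/topc.png

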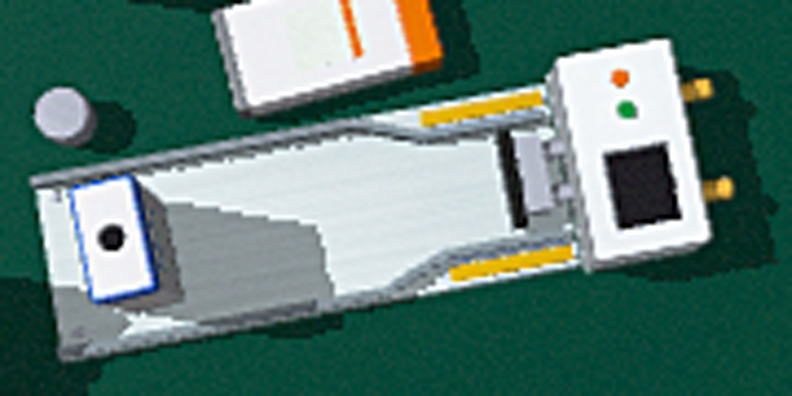

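View pics/sidec.png

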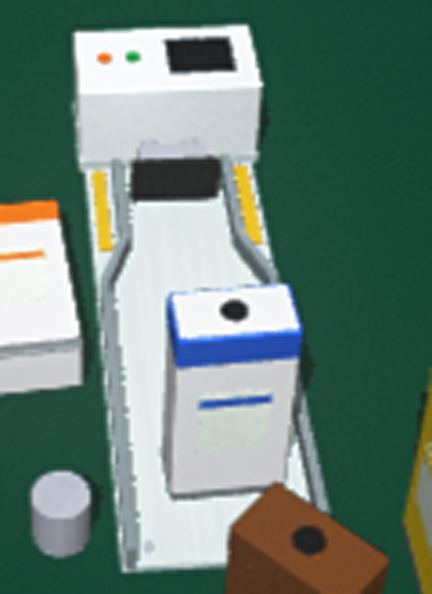

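The top crop confirms the blue-capped white cartridge at crop (114,240), inside the bay, with the black seal plate at crop (512,178). The side crop shows the same, with nothing lying between the cartridge and the seal.

```bash
cat >h.py <<'E'
import numpy as np
from scipy.optimize import least_squares
T=dict(f=200/np.tan(np.radians(52.43876321625273/2)),c=(317.679,191.622),E=np.array([[-0.0,0.988,-0.155,316.059],[-1,0.003,0.017,-18.488],[0.017,0.155,0.988,1441.203]]))
S=dict(f=200/np.tan(np.radians(48.41190287631979/2)),c=(326.398,204.5),E=np.array([[-0.993,0.078,-0.092,430.887],[-0.12,-0.631,0.766,938.023],[0.002,0.772,0.636,952.598]]))
def up(C,u,v,z):
    d=C["E"][:,:3]@np.array([(u-C["c"][0])/C["f"],-(v-C["c"][1])/C["f"],-1]); o=C["E"][:,3]
    return o+d*(z-o[2])/d[2]
tc=lambda u,v,z:up(T,220+u/4.4,165+v/4.4,z)
sc=lambda u,v,z:up(S,300+u/3.6,170+v/3.6,z)
E
python3 - <<'E'
from h import *
P=[(tc,550,62,95,222,80),(tc,670,40,95,312,80),(tc,708,243,95,312,-80),(tc,590,270,95,222,-80),(tc,32,178,26,-200,None),(tc,62,352,26,-200,None)]
S2=[(sc,75,34,95,312,80),(sc,248,26,95,312,-80),(sc,262,84,95,222,-80),(sc,77,92,95,222,80),(sc,122,570,0,-200,None)]
for nm,L in(("top",P),("side",S2),("both",P+S2)):
    def r(p):
        c,s=np.cos(p[2]),np.sin(p[2]);o=[]
        for g,u,v,z,X,Y in L:
            w=g(u,v,z)[:2]-p[:2]; b=(c*w[0]+s*w[1],-s*w[0]+c*w[1]); o.append(b[0]-X)
            o.append(b[1]-Y if Y else abs(b[1])-p[3])
        return np.array(o)
    q=least_squares(r,[500,50,-1.4,70]); print(nm,q.x.round(3),r(q.x).round(1))
p=q.x
def bay(w):
    c,s=np.cos(p[2]),np.sin(p[2]);w=w[:2]-p[:2];return np.round([c*w[0]+s*w[1],-s*w[0]+c*w[1]],1)
C=[bay(tc(*k,176)) for k in((68,187),(135,174),(160,293),(95,305))];print("cart top",C,np.mean(C,0))
C=[bay(sc(*k,176)) for k in((172,293),(290,285),(300,322),(175,340))];print("cart side",C,np.mean(C,0))
print("cart foot back (side)",bay(sc(172,495,6)),bay(sc(287,488,6)))
print("seal top edge z50",bay(tc(498,135,50)),bay(tc(512,227,50)))
for n,u,v in(("brown",194,236),("yellow",228,271),("pink",230,148)):print(n,bay(up(T,u,v,100)))
for n,u,v in(("brown",384,318),("yellow",432,280),("pink",260,266)):print(n,bay(up(S,u,v,170)))
E
```

```text
top [453.77   66.808  -1.394  69.947] [-3.9 -0.6  0.3  0.4 -2.   2.  -3.8 -2.5  2.9  0.3  6.5 -0.3]
side [455.272  68.052  -1.387  72.71 ] [-4.6 -1.7 -1.9  0.5  2.4  0.   0.9  1.1  3.2 -0. ]
both [454.821  67.47   -1.392  70.767] [-3.3 -2.2  1.  -1.5 -1.7  0.1 -3.6 -4.1  3.5 -1.2  6.8 -0.5 -5.5  0.2
 -2.   2.4  2.2  1.6  0.1  2.6  2.4  1.6]
cart top [array([-145.2,   35.3]), array([-97.1,  36.1]), array([-92.7, -50.4]), array([-138.8,  -50.6])] [-118.45   -7.4 ]
cart side [array([-102.5,   33.9]), array([-99.6, -46.9]), array([-134.1,  -48.3]), array([-145.4,   36. ])] [-120.4     -6.325]
cart foot back (side) [-140.1   32. ] [-138.6  -52.3]
seal top edge z50 [172.7  35.2] [170.1 -38.1]
brown [-304.3  -22.5]
yellow [-211.5 -153.6]
pink [-145.8  250.4]
brown [-296.4  -24.6]
yellow [-198.9 -151.2]
pink [-132.9  245.3]
```

Both cameras agree: the bay origin is about (454.5, 67.5) with yaw -1.392, and the cartridge is at bay (-119, -6) with its yaw about 0.04 off. The seal face is at bay x≈171, which fits the stated range. I'm moving round to the entry end with the fingers shut.

Call:
jog_arm(motion=[[[37,-28,0],0],[[74,-56,0],0],[[111,-84,0],0],[[148,-112,0],0],[[185,-140,0],0]], grip=1)

```text
t: 1.0
eef_pos: [296.6, -425.1, 239.8]
tcp_rot: [3.141, -0.0, 0.241]
ft_force: [1.0, -0.8, 0.9]
opening: 0.635
grip_force: 0.0
```

Call:
jog_arm(motion=[[[37,-28,0],0],[[74,-56,0],0],[[111,-84,0],0],[[148,-112,0],0],[[185,-140,0],0]])

```text
t: 1.5
eef_pos: [442.8, -244.8, 239.9]
tcp_rot: [3.141, -0.0, 0.242]
ft_force: [0.3, -1.5, 0.2]
opening: 0.216
grip_force: 0.0
```

Call:
jog_arm(motion=[[[37,-28,0],0],[[74,-56,0],0],[[111,-84,0],0],[[149,-114,0],0],[[149,-114,0],0]])

```text
t: 2.0
eef_pos: [561.6, -96.1, 239.4]
tcp_rot: [-3.141, -0.001, 0.246]
ft_force: [-0.5, 1.0, -0.2]
opening: 0.007
grip_force: 0.0
```

Call:
jog_arm(motion=[[[0,0,0],-0.14],[[0,0,0],-0.28],[[0,0,0],-0.42],[[0,0,0],-0.56],[[0,0,0],-0.7]])

```text
t: 2.5
eef_pos: [558.9, -100.5, 239.7]
tcp_rot: [3.142, 0.0, 0.947]
ft_force: [0.6, -0.3, -0.2]
opening: 0.008
grip_force: 0.0
```

Call:
jog_arm(motion=[[[0,0,0],-0.14],[[0,0,0],-0.28],[[0,0,0],-0.42],[[0,0,0],-0.56],[[0,0,0],-0.7]])

```text
t: 3.0
eef_pos: [558.9, -100.5, 239.7]
tcp_rot: [-3.142, 0.0, 1.647]
ft_force: [-0.4, 0.6, 0.1]
opening: 0.002
grip_force: 0.0
```

Call:
jog_arm(motion=[[[0,0,0],-0.108],[[0,0,0],-0.108],[[0,0,0],-0.108]])

```text
t: 3.3
eef_pos: [559.1, -100.4, 239.7]
tcp_rot: [3.142, 0.0, 1.746]
ft_force: [0.1, 1.5, -0.1]
opening: -0.001
grip_force: 0.0
```

Call:
jog_arm(motion=[[[40,-8,0],0],[[80,-16,0],0],[[120,-24,0],0],[[160,-32,0],0],[[200,-40,0],0]])

```text
t: 3.8
eef_pos: [483.5, 90.8, 239.7]
tcp_rot: [3.141, 0.0, 1.746]
ft_force: [0.5, 0.8, 0.1]
opening: 0.003
grip_force: 0.0
```

Call:
jog_arm(motion=[[[40,-9,0],0],[[80,-18,0],0],[[120,-27,0],0],[[160,-35,0],0],[[174,-39,0],0]])

```text
t: 4.3
eef_pos: [413.6, 256.3, 239.8]
tcp_rot: [3.141, -0.0, 1.749]
ft_force: [-1.2, -0.6, -0.3]
opening: 0.004
grip_force: 0.0
```

Call:
jog_arm(motion=[[[0,0,30],0],[[0,0,55],0],[[0,0,68],0],[[0,0,68],0]])

```text
t: 4.7
eef_pos: [414.3, 253.6, 170.2]
tcp_rot: [-3.139, 0.001, 1.747]
ft_force: [0.0, 0.4, -0.0]
opening: 0.007
grip_force: 0.0
```

```bash
python3 - <<'E'
from cell import *
import cv2
for n,r in(("side",(170,335,300,420)),("top",(165,255,200,400))):
    c=read_camera(n); cv2.imwrite(f"pics/{n}1.png",c["img"])
a=cv2.imread("pics/side1.png")[150:350,280:440];cv2.imwrite("pics/s1c.png",cv2.resize(a,None,fx=3,fy=3,interpolation=cv2.INTER_CUBIC))
print(state()["eef_pos"],state()["tcp_rot"],state()["ft_force"])
E
```

```text
[415.13329385 253.88858102 171.97128887] [3.14151439e+00 1.13141497e-04 1.74811437e+00] [-0.24800762  0.03531431 -0.43329869]
```

View pics/s1c.png

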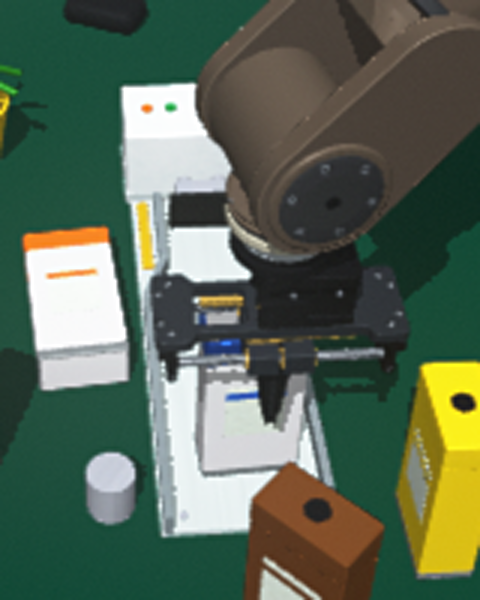

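The closed fingertips (crop (268,420)) are behind the cartridge at upper height, with the brown box clear behind the gripper. Now I push slowly towards the seal.

Call:
jog_arm(motion=[[[-10,0,0],0],[[-18,0,0],0],[[-25,0,0],0],[[-30,0,0],0],[[-33,0,0],0]])

```text
t: 5.3
eef_pos: [421.0, 220.8, 171.8]
tcp_rot: [3.141, 0.0, 1.749]
ft_force: [1.0, 0.7, 0.7]
opening: 0.002
grip_force: 0.0
```

Call:
jog_arm(motion=[[[-3,0,0],0],[[-6,0,0],0],[[-9,0,0],0],[[-12,0,0],0],[[-15,0,0],0]])

```text
t: 5.8
eef_pos: [423.5, 206.5, 171.6]
tcp_rot: [-3.142, 0.0, 1.75]
ft_force: [0.3, -0.0, 0.8]
opening: 0.006
grip_force: 0.3
```

Call:
jog_arm(motion=[[[-3,0,0],0],[[-6,0,0],0],[[-9,0,0],0],[[-12,0,0],0],[[-15,0,0],0]])

```text
t: 6.3
eef_pos: [426.2, 191.7, 171.6]
tcp_rot: [-3.142, 0.0, 1.75]
ft_force: [-0.1, 0.2, 0.7]
opening: 0.004
grip_force: 0.1
```

Call:
jog_arm(motion=[[[-3,0,0],0],[[-6,0,0],0],[[-9,0,0],0],[[-12,0,0],0],[[-15,0,0],0]])

```text
t: 6.8
eef_pos: [428.8, 176.9, 171.6]
tcp_rot: [-3.142, 0.0, 1.75]
ft_force: [-0.4, 0.6, -0.9]
opening: 0.004
grip_force: 0.0
```

```bash
python3 - <<'E'
from cell import *
import cv2
c=read_camera("side");cv2.imwrite("pics/s2c.png",cv2.resize(c["img"][150:350,280:440],None,fx=3,fy=3,interpolation=cv2.INTER_CUBIC))
print(state()["eef_pos"],state()["ft_force"])
E
```

```text
[428.88357449 176.67069732 171.57629305] [-0.26400559 -0.42016294 -0.70556529]
```

View pics/s2c.png

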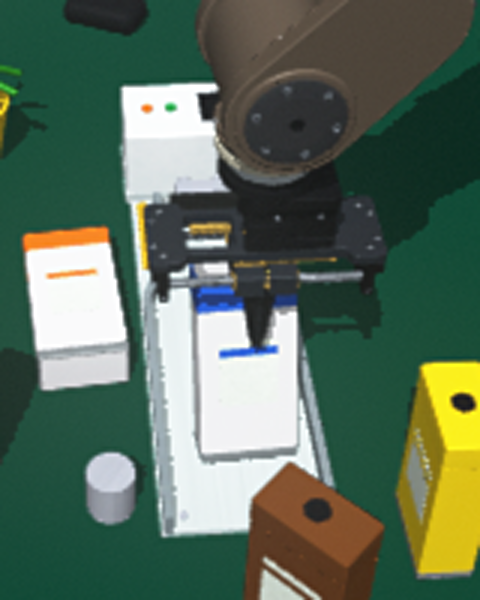

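The cartridge is tilting, with its cap at crop (250,290) and its foot edge at (245,455). I push on a little until it falls by itself.

Call:
jog_arm(motion=[[[-3,0,0],0],[[-6,0,0],0],[[-9,0,0],0],[[-12,0,0],0],[[-15,0,0],0]])

```text
t: 7.35
eef_pos: [431.5, 162.2, 171.6]
tcp_rot: [-3.142, 0.0, 1.75]
ft_force: [-0.7, -0.4, 0.4]
opening: 0.006
grip_force: 0.0
```

Call:
jog_arm(motion=[[[0,0,0],0],[[0,0,0],0],[[0,0,0],0],[[0,0,0],0],[[0,0,0],0]])

```text
t: 7.85
eef_pos: [431.4, 162.5, 171.6]
tcp_rot: [-3.142, 0.0, 1.75]
ft_force: [0.2, -0.1, 0.3]
opening: 0.002
grip_force: 0.0
```

Call:
jog_arm(motion=[[[20,0,-10],0],[[50,0,-20],0],[[75,0,-30],0],[[90,0,-30],0],[[95,0,-30],0]])

```text
t: 8.35
eef_pos: [414.2, 257.1, 201.8]
tcp_rot: [3.141, -0.0, 1.751]
ft_force: [-1.3, -0.8, 0.4]
opening: 0.006
grip_force: 0.0
```

```bash
python3 - <<'E'
from cell import *
import cv2,numpy as np
c=read_camera("side");cv2.imwrite("pics/side3.png",c["img"]);a=cv2.resize(c["img"][150:330,310:430],None,fx=3.3,fy=3.3,interpolation=cv2.INTER_CUBIC)
c=read_camera("top");cv2.imwrite("pics/top3.png",c["img"]);b=cv2.resize(c["img"][165:255,220:320],None,fx=4,fy=4,interpolation=cv2.INTER_CUBIC)
b=np.vstack([b,np.zeros((a.shape[0]-b.shape[0],b.shape[1],3),np.uint8)])
cv2.imwrite("pics/both3.png",np.hstack([a,b])); print(a.shape,state()["eef_pos"])
E
```

```text
(594, 396, 3) [414.33091825 256.12807093 201.39399472]
```

View pics/both3.png

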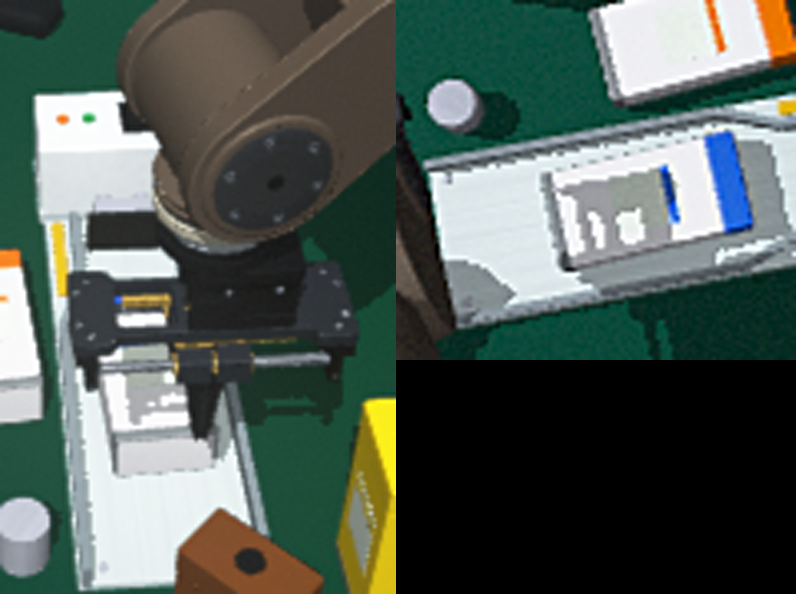

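The cartridge lies flat, its blue end towards the seal (top crop: back edge (546,172)–(565,270), front edge (735,132)–(752,228)). I measure it against the rails.

```bash
python3 - <<'E'
from h import *
p=(454.5,67.5,-1.392)
def bay(w):
    c,s=np.cos(p[2]),np.sin(p[2]);w=w[:2]-p[:2];return np.round([c*w[0]+s*w[1],-s*w[0]+c*w[1]],1)
t=lambda u,v,z:up(T,220+(u-396)/4,165+v/4,z)
C=[bay(t(*k,52)) for k in((546,172),(735,132),(752,228),(565,270))];print(C,np.mean(C,0))
print("rail tops inner entry",bay(t(432,168,26)),bay(t(456,318,26)))
print("rail inner, narrow, topcrop",bay(tc(480,133,26)),bay(tc(500,247,26)))
s=lambda u,v,z:up(S,310+u/3.3,150+v/3.3,z)
print("side",bay(s(113,430,52)),bay(s(118,474,6)),bay(s(212,463,6)))
E
```

```text
[array([-91.2,  38.9]), array([74.4, 44.6]), array([ 74.4, -39.6]), array([-88.3, -46.8])] [-7.675 -0.725]
rail tops inner entry [-191.3   63.4] [-189.8  -68.9]
rail inner, narrow, topcrop [160.8  42.9] [159.8 -49.7]
side [-86.8  38.1] [-94.   33.4] [-87.1 -44.8]
```

Call:
jog_arm(motion=[[[-20,1,0],0],[[-40,2,0],0],[[-55,3,0],0],[[-58,4,0],0],[[-58,4,0],0]], grip=0.47)

```text
t: 8.95
eef_pos: [429.1, 198.9, 201.5]
tcp_rot: [-3.141, 0.0, 1.748]
ft_force: [-0.3, -0.2, 0.6]
opening: 0.369
grip_force: 0.0
```

Call:
jog_arm(motion=[[[0,0,40],0],[[0,0,80],0],[[0,0,110],0],[[0,0,130],0],[[0,0,140],0]])

```text
t: 9.45
eef_pos: [428.2, 199.7, 59.9]
tcp_rot: [-3.139, 0.0, 1.75]
ft_force: [-0.6, -0.1, -0.0]
opening: 0.531
grip_force: 0.0
```

Call:
jog_arm(motion=[[[0,0,10],0],[[0,0,18],0],[[0,0,21],0],[[0,0,21],0],[[0,0,21],0]])

```text
t: 9.95
eef_pos: [429.0, 199.6, 41.1]
tcp_rot: [3.141, -0.0, 1.75]
ft_force: [-0.2, 0.1, 0.4]
opening: 0.529
grip_force: 0.0
```

Call:
jog_arm(motion=[[[-5,0,0],0],[[-10,0,0],0],[[-15,0,0],0],[[-19,0,0],0],[[-22,0,0],0]])

```text
t: 10.45
eef_pos: [432.9, 177.4, 40.6]
tcp_rot: [3.142, 0.0, 1.749]
ft_force: [-0.5, 0.2, 0.2]
opening: 0.53
grip_force: 0.0
```

Call:
jog_arm(motion=[[[-2,0,0],0],[[-4,0,0],0],[[-6,0,0],0],[[-8,0,0],0],[[-10,0,0],0]])

```text
t: 10.95
eef_pos: [434.6, 168.0, 40.6]
tcp_rot: [3.141, 0.0, 1.75]
ft_force: [-1.0, 2.5, -0.2]
opening: 0.532
grip_force: 1.0
```

Contact at about 2.5 N. I slide on gently.

Call:
jog_arm(motion=[[[-3,0,0],0],[[-6,0,0],0],[[-9,0,0],0],[[-12,0,0],0],[[-15,0,0],0]])

```text
t: 11.45
eef_pos: [437.2, 153.0, 40.6]
tcp_rot: [-3.141, 0.0, 1.75]
ft_force: [-1.3, 2.4, -0.1]
opening: 0.528
grip_force: 1.1
```

Call:
jog_arm(motion=[[[-3,0,0],0],[[-6,0,0],0],[[-9,0,0],0],[[-12,0,0],0],[[-15,0,0],0]])

```text
t: 11.95
eef_pos: [439.9, 138.3, 40.6]
tcp_rot: [3.142, 0.0, 1.75]
ft_force: [0.6, 4.3, -1.1]
opening: 0.529
grip_force: 1.8
```

```bash
python3 - <<'E'
from cell import *
import cv2
c=read_camera("top");cv2.imwrite("pics/t4.png",cv2.resize(c["img"][165:255,220:400],None,fx=4.4,fy=4.4,interpolation=cv2.INTER_CUBIC))
print(state()["eef_pos"],state()["ft_force"])
E
```

```text
[440.03011397 138.01768026  40.59472457] [-0.1728099  -0.59833753 -0.50059219]
```

View pics/t4.png

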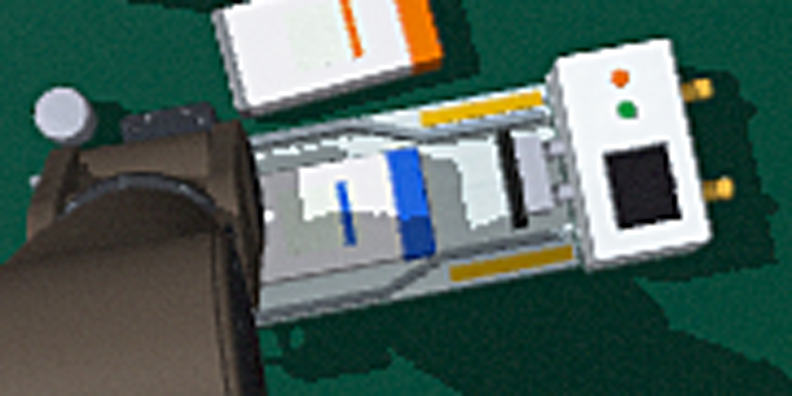

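The cartridge's front edge is now at (415,148)–(436,257), square to the eye, just before the narrow part. I check its offset.

```bash
python3 - <<'E'
from h import *
p=(454.5,67.5,-1.392)
def bay(w):
    c,s=np.cos(p[2]),np.sin(p[2]);w=w[:2]-p[:2];return np.round([c*w[0]+s*w[1],-s*w[0]+c*w[1]],1)
for k in((415,148),(436,257),(262,180),(262,283)):print(bay(tc(*k,52)))
for k in((420,135),(445,258),(498,124),(520,244)):print("rail",bay(tc(*k,26)))
E
```

```text
[106.5  36.6]
[107.5 -50.5]
[-15.7  32.7]
[-28.8 -46.5]
rail [113.2  49.8]
rail [115.3 -50.6]
rail [176.3  47.6]
rail [175.8 -50.2]
```

The cartridge is square but about 4 mm to the right of the rails' middle. I centre it by straddling it with loose open fingers (no grip) and nudging it sideways. First I back off and go above it.

Call:
jog_arm(motion=[[[15,0,0],0],[[15,0,-25],0],[[10,0,-50],0],[[-20,-2,-50],0],[[-50,-4,-50],0]], grip=0.47)

```text
t: 12.5
eef_pos: [445.1, 88.1, 91.4]
tcp_rot: [3.14, 0.0, 1.752]
ft_force: [0.4, -0.1, 0.1]
opening: 0.528
grip_force: 0.0
```

Call:
jog_arm(motion=[[[-20,0,0],0],[[-37,0,0],0],[[-37,0,0],0],[[-37,0,0],0],[[-37,0,0],0]], grip=0)

```text
t: 13.0
eef_pos: [451.2, 52.8, 90.6]
tcp_rot: [-3.141, 0.0, 1.75]
ft_force: [-0.4, -0.5, 0.1]
opening: 0.892
grip_force: 0.0
```

```bash
python3 - <<'E'
from cell import *
import cv2
c=read_camera("side");cv2.imwrite("pics/s5.png",cv2.resize(c["img"][170:320,310:420],None,fx=4,fy=4,interpolation=cv2.INTER_CUBIC))
s=state();print(s["eef_pos"],s["ft_force"],s["opening"])
E
```

```text
[451.21064432  52.85377604  90.58170651] [0.0059876  0.11134501 0.01272075] 0.9341279539776539
```

View pics/s5.png

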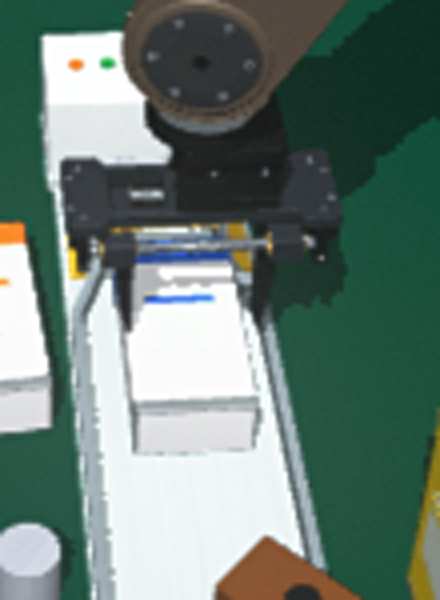

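Side crop: the open fingers (left tip (130,328), right tip (262,315)) hang over the cartridge, whose back upper edge is at (130,403)–(258,400). I check the lateral offsets with the side camera.

```bash
python3 - <<'E'
from h import *
p=(454.5,67.5,-1.392)
def bay(w):
    c,s=np.cos(p[2]),np.sin(p[2]);w=w[:2]-p[:2];return np.round([c*w[0]+s*w[1],-s*w[0]+c*w[1]],1)
s=lambda u,v,z:up(S,310+u/4,170+v/4,z)
print("cart z52",bay(s(128,403,52)),bay(s(259,401,52)),"z6",bay(s(134,453,6)),bay(s(256,447,6)))
print("rails z26 at row",bay(s(88,400,26)),bay(s(283,400,26)),bay(s(97,560,26)),bay(s(316,560,26)))
print("tips",bay(s(130,328,65.6)),bay(s(262,315,65.6)),"tcp",bay(np.array([451.2,52.85])))
E
```

```text
cart z52 [-53.   41.1] [-56.2 -47.3] z6 [-57.6  36.3] [-57.1 -48.4]
rails z26 at row [-25.3  66. ] [-33.  -69.3] [-161.    69.5] [-169.   -69.6]
tips [ 3.8 35.2] [ 11.2 -58.1] tcp [13.8 -5.9]
```

Call:
jog_arm(motion=[[[0,1,0],0],[[0,1,0],0],[[0,1,8],0],[[0,1,12],0],[[0,1,16],0]])

```text
t: 13.55
eef_pos: [452.2, 52.4, 74.0]
tcp_rot: [-3.141, -0.0, 1.75]
ft_force: [-0.1, 0.3, -0.3]
opening: 1.003
grip_force: 0.0
```

Call:
jog_arm(motion=[[[0,0,6],0],[[0,0,12],0],[[0,0,17],0],[[0,0,17],0],[[0,0,17],0]])

```text
t: 14.05
eef_pos: [452.4, 52.4, 57.5]
tcp_rot: [-3.141, 0.0, 1.75]
ft_force: [1.2, 0.4, 0.5]
opening: 1.0
grip_force: 0.0
```

Call:
jog_arm(motion=[[[0,1,0],0],[[0,2,0],0],[[0,3,0],0],[[0,3,0],0],[[0,3,0],0]])

```text
t: 14.55
eef_pos: [455.4, 52.9, 57.7]
tcp_rot: [3.141, 0.0, 1.75]
ft_force: [0.2, -0.2, 1.0]
opening: 0.998
grip_force: 0.0
```

Call:
jog_arm(motion=[[[0,0,0],0],[[0,0,0],0],[[0,0,0],0],[[0,0,0],0],[[0,0,0],0]], grip=0.05)

```text
t: 15.05
eef_pos: [455.3, 52.9, 57.6]
tcp_rot: [-3.142, 0.0, 1.75]
ft_force: [0.9, 0.3, -0.2]
opening: 0.951
grip_force: 0.0
```

Call:
jog_arm(motion=[[[0,0,0],0],[[0,0,0],0],[[0,0,0],0],[[0,0,0],0]], grip=0.08)

```text
t: 15.45
eef_pos: [455.4, 52.9, 57.6]
tcp_rot: [3.142, 0.0, 1.75]
ft_force: [-0.6, 0.2, 0.1]
opening: 0.919
grip_force: 0.0
```

Call:
jog_arm(motion=[[[0,0,0],0],[[0,0,0],0],[[0,0,0],0]], grip=0.1)

```text
t: 15.75
eef_pos: [455.3, 52.9, 57.6]
tcp_rot: [-3.142, 0.0, 1.75]
ft_force: [0.7, 0.1, -0.3]
opening: 0.9
grip_force: 0.0
```

Call:
jog_arm(motion=[[[0,0,0],0],[[0,0,0],0],[[0,0,-10],0],[[0,0,-25],0],[[0,0,-36],0]], grip=0)

```text
t: 16.25
eef_pos: [455.5, 52.9, 94.8]
tcp_rot: [3.141, 0.0, 1.75]
ft_force: [-0.0, 0.4, -0.9]
opening: 1.003
grip_force: 0.0
```

Call:
jog_arm(motion=[[[30,0,0],0],[[60,0,0],0],[[90,0,0],0],[[106,0,0],0],[[106,0,0],0]], grip=0.47)

```text
t: 16.75
eef_pos: [436.2, 158.7, 94.2]
tcp_rot: [3.141, 0.0, 1.752]
ft_force: [0.5, -1.4, 0.6]
opening: 0.636
grip_force: 0.0
```

Call:
jog_arm(motion=[[[0,0,20],0],[[0,0,40],0],[[0,0,50],0],[[0,0,53],0],[[0,0,53],0]])

```text
t: 17.25
eef_pos: [436.6, 156.8, 40.7]
tcp_rot: [-3.141, 0.0, 1.749]
ft_force: [0.7, 0.8, -0.0]
opening: 0.526
grip_force: 0.0
```

```bash
python3 - <<'E'
from cell import *
import cv2
c=read_camera("top");cv2.imwrite("pics/t6.png",cv2.resize(c["img"][165:255,220:400],None,fx=4.4,fy=4.4,interpolation=cv2.INTER_CUBIC))
s=state();print(s["eef_pos"],s["ft_force"],s["opening"])
E
```

```text
[436.71810666 156.97016215  40.99655309] [-1.00932175 -0.75639965  0.53698184] 0.5309656875402085
```

View pics/t6.png

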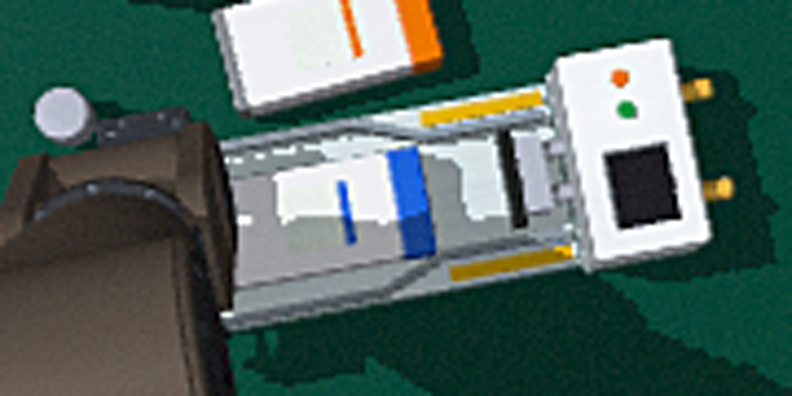

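The view is nearly unchanged: cap front edge at (413,147)–(435,257), fingers behind it, nothing else disturbed. I measure the lateral offset from the seal and rails numerically rather than by eye.

```bash
python3 - <<'E'
from cell import *
from h import *
import cv2
p=(454.5,67.5,-1.392);c0,s0=np.cos(p[2]),np.sin(p[2])
for n,C in(("top",T),("side",S)):
    I=read_camera(n);E=I["extrinsics"];R=E[:3,:3];o=E[:3,3];im=cv2.GaussianBlur(I["img"],(0,0),.6).astype(np.float32)
    def samp(x,ys,z):
        w=np.stack([p[0]+c0*x-s0*ys,p[1]+s0*x+c0*ys,0*ys+z])-o[:,None];k=R.T@w
        u=I["cx"]-C["f"]*k[0]/k[2];v=I["cy"]+C["f"]*k[1]/k[2]
        return cv2.remap(im,u.astype(np.float32)[None],v.astype(np.float32)[None],cv2.INTER_LINEAR)[0]
    ys=np.arange(-60,60.1,.5)
    def edges(sig,lo,hi,k):  # strongest rising/falling edge
        g=np.gradient(cv2.GaussianBlur(sig[None],(0,0),2)[0]);m=(ys>lo)&(ys<hi);i=np.argmax(np.where(m,k*g,-1e9));return ys[i],round(float(g[i]),1)
    for x in(90,95,100):
        q=samp(x,ys,52);b=q[:,0]-q[:,2];print(n,"cap",x,edges(b,20,55,-1),edges(b,-60,-25,1))
    for x in(172,175,178):
        q=samp(x,ys,50).mean(1);print(n,"seal",x,edges(q,20,50,1),edges(q,-50,-20,-1))
    for x in(130,145,160):
        q=samp(x,ys,26).mean(1);print(n,"rail",x,edges(q,36,60,-1),edges(q,-60,-36,1))
    if n=="side":
        for z in(20,35):
            q=samp(174,ys,z).mean(1);print(n,"sealfront",edges(q,20,50,1),edges(q,-50,-20,-1))
    if n=="top": print("cap front x", [ (y,np.arange(60,160)[np.argmax([0]+[float(-np.diff([samp(x,np.array([y*1.]),52)[0,0]-samp(x,np.array([y*1.]),52)[0,2] for x in(k,k+1)])[0]) for k in range(60,159)])]) for y in(25,0,-30)])
E
```

```text
top cap 90 (np.float64(40.0), -14.8) (np.float64(-47.0), 7.7)
top cap 95 (np.float64(39.5), -15.0) (np.float64(-47.0), 6.7)
top cap 100 (np.float64(39.0), -12.7) (np.float64(-46.0), 6.7)
top seal 172 (np.float64(44.0), 5.7) (np.float64(-37.5), -7.8)
top seal 175 (np.float64(44.0), 6.4) (np.float64(-38.0), -10.0)
top seal 178 (np.float64(45.5), 6.5) (np.float64(-38.0), -9.0)
top rail 130 (np.float64(40.5), -9.9) (np.float64(-42.0), 4.1)
top rail 145 (np.float64(41.5), -10.1) (np.float64(-41.0), 4.5)
top rail 160 (np.float64(39.0), -9.1) (np.float64(-40.5), 3.8)
cap front x [(25, np.int64(109)), (0, np.int64(108)), (-30, np.int64(110))]
side cap 90 (np.float64(39.5), -12.9) (np.float64(-47.0), 0.3)
side cap 95 (np.float64(39.0), -13.9) (np.float64(-48.5), 0.2)
side cap 100 (np.float64(38.5), -14.1) (np.float64(-30.5), 0.1)
side seal 172 (np.float64(39.5), 11.7) (np.float64(-20.5), -0.8)
side seal 175 (np.float64(39.0), 10.6) (np.float64(-23.0), -0.9)
side seal 178 (np.float64(39.0), 9.3) (np.float64(-24.0), -1.0)
side rail 130 (np.float64(44.0), -4.1) (np.float64(-54.0), 0.2)
side rail 145 (np.float64(43.0), -5.0) (np.float64(-44.0), 0.2)
side rail 160 (np.float64(51.0), -0.4) (np.float64(-45.0), 2.2)
side sealfront (np.float64(41.0), 8.7) (np.float64(-22.0), -0.7)
side sealfront (np.float64(41.0), 12.9) (np.float64(-43.0), -1.9)
```

Both cameras put the cartridge about 3 mm right of the middle and square. A diagonal push, which the friction at the two fingers supports, takes that out as the nose enters the narrow part.

Call:
jog_arm(motion=[[[-5,0,0],0],[[-10,0,0],0],[[-14,0,0],0],[[-17,0,0],0],[[-20,0,0],0]])

```text
t: 17.9
eef_pos: [440.2, 137.3, 40.7]
tcp_rot: [3.141, 0.0, 1.75]
ft_force: [0.2, 4.1, -0.3]
opening: 0.531
grip_force: 2.1
```

Call:
jog_arm(motion=[[[-2,0.5,0],0],[[-4,1,0],0],[[-6,1.5,0],0],[[-8,2,0],0],[[-10,2.5,0],0]])

```text
t: 18.4
eef_pos: [444.3, 128.1, 40.6]
tcp_rot: [3.142, 0.0, 1.75]
ft_force: [-0.0, 4.4, 2.0]
opening: 0.526
grip_force: 1.9
```

Call:
jog_arm(motion=[[[-2,0,0],0],[[-4,0,0],0],[[-6,0,0],0],[[-8,0,0],0],[[-10,0,0],0]])

```text
t: 18.9
eef_pos: [446.1, 118.1, 40.6]
tcp_rot: [3.141, 0.0, 1.75]
ft_force: [0.8, 4.8, 2.2]
opening: 0.532
grip_force: 2.1
```

Call:
jog_arm(motion=[[[-3,0,0],0],[[-6,0,0],0],[[-9,0,0],0],[[-12,0,0],0],[[-15,0,0],0]])

```text
t: 19.4
eef_pos: [448.8, 103.3, 40.6]
tcp_rot: [3.141, 0.0, 1.75]
ft_force: [0.8, 5.5, 2.5]
opening: 0.532
grip_force: 2.4
```

Call:
jog_arm(motion=[[[-2,0,0],0],[[-4,0,0],0],[[-6,0,0],0],[[-8,0,0],0],[[-10,0,0],0]])

```text
t: 19.9
eef_pos: [450.6, 93.6, 40.6]
tcp_rot: [3.141, 0.0, 1.75]
ft_force: [-0.3, 4.8, 3.4]
opening: 0.532
grip_force: 2.5
```

Call:
jog_arm(motion=[[[-1.5,0,0],0],[[-3,0,0],0],[[-4.5,0,0],0],[[-6,0,0],0],[[-7,0,0],0]])

```text
t: 20.4
eef_pos: [451.8, 86.7, 40.6]
tcp_rot: [3.141, 0.0, 1.75]
ft_force: [0.3, 5.0, 4.2]
opening: 0.532
grip_force: 2.5
```

Call:
jog_arm(motion=[[[-1,0,0],0],[[-2,0,0],0],[[-3,0,0],0],[[-4,0,0],0],[[-5,0,0],0]])

```text
t: 20.9
eef_pos: [452.7, 81.8, 40.6]
tcp_rot: [3.141, 0.0, 1.75]
ft_force: [0.6, 5.9, 4.2]
opening: 0.532
grip_force: 2.6
```

Call:
jog_arm(motion=[[[-1,0,0],0],[[-2,0,0],0],[[-3,0,0],0],[[-4,0,0],0]])

```text
t: 21.3
eef_pos: [453.4, 77.9, 40.6]
tcp_rot: [3.141, 0.0, 1.75]
ft_force: [0.6, 5.4, 3.4]
opening: 0.53
grip_force: 2.6
```

Call:
jog_arm(motion=[[[-0.7,0,0],0],[[-1.4,0,0],0],[[-2,0,0],0]])

```text
t: 21.6
eef_pos: [453.8, 75.9, 40.6]
tcp_rot: [3.141, 0.0, 1.75]
ft_force: [-0.0, 5.2, 3.4]
opening: 0.528
grip_force: 2.6
```

Call:
jog_arm(motion=[[[-0.7,0,0],0],[[-1.4,0,0],0],[[-2,0,0],0]])

```text
t: 21.9
eef_pos: [454.0, 74.2, 40.6]
tcp_rot: [-3.141, -0.0, 1.75]
ft_force: [0.7, 9.4, 4.0]
opening: 0.528
grip_force: 4.3
```

```bash
python3 - <<'E'
from cell import *
f=[]
import numpy as np
c=read_camera("top"); import cv2; cv2.imwrite("pics/t7.png",c["img"])
s=state();print(s["eef_pos"],s["ft_force"])
E
```

```text
[453.96864263  74.09273858  40.6299353 ] [0.46519833 8.48401784 2.82062705]
```

The seal is being touched: the push force rose from 5 to 9 N. It must travel at least 3 mm, so one safe step, then small steps by feel.

Call:
jog_arm(motion=[[[-0.5,0,0],0],[[-1,0,0],0],[[-1.5,0,0],0]])

```text
t: 22.25
eef_pos: [454.2, 72.7, 40.6]
tcp_rot: [-3.141, -0.0, 1.75]
ft_force: [0.8, 8.7, 3.5]
opening: 0.528
grip_force: 4.3
```

Call:
jog_arm(motion=[[[-0.35,0,0],0],[[-0.7,0,0],0]])

```text
t: 22.45
eef_pos: [454.4, 72.0, 40.6]
tcp_rot: [-3.141, -0.0, 1.75]
ft_force: [0.0, 9.4, 4.4]
opening: 0.53
grip_force: 4.3
```

Call:
jog_arm(motion=[[[-0.35,0,0],0],[[-0.7,0,0],0]])

```text
t: 22.65
eef_pos: [454.5, 71.3, 40.6]
tcp_rot: [-3.142, -0.0, 1.75]
ft_force: [0.2, 7.9, 4.2]
opening: 0.529
grip_force: 4.3
```

Call:
jog_arm(motion=[[[-0.35,0,0],0],[[-0.7,0,0],0]])

```text
t: 22.85
eef_pos: [454.6, 70.6, 40.6]
tcp_rot: [-3.141, -0.0, 1.75]
ft_force: [0.9, 8.8, 4.3]
opening: 0.527
grip_force: 4.3
```

Call:
jog_arm(motion=[[[-0.35,0,0],0],[[-0.7,0,0],0]])

```text
t: 23.05
eef_pos: [454.7, 70.0, 40.7]
tcp_rot: [-3.142, -0.0, 1.75]
ft_force: [-0.3, 8.9, 4.5]
opening: 0.536
grip_force: 4.3
```

Call:
jog_arm(motion=[[[-0.35,0,0],0],[[-0.7,0,0],0]])

```text
t: 23.25
eef_pos: [454.8, 69.3, 40.6]
tcp_rot: [-3.141, -0.0, 1.75]
ft_force: [-0.5, 8.9, 4.4]
opening: 0.529
grip_force: 4.3
```

Call:
jog_arm(motion=[[[-0.35,0,0],0],[[-0.7,0,0],0]])

```text
t: 23.45
eef_pos: [454.8, 68.9, 40.6]
tcp_rot: [-3.141, -0.0, 1.751]
ft_force: [-0.1, 18.4, 4.8]
opening: 0.531
grip_force: 9.0
```

That is the hard stop (18.4 N). I ease back slightly into the 12–15 N band.

Call:
jog_arm(motion=[[[0.15,0,0],0],[[0.15,0,0],0]])

```text
t: 23.65
eef_pos: [454.9, 69.0, 40.7]
tcp_rot: [-3.141, -0.0, 1.75]
ft_force: [0.3, 12.6, 4.7]
opening: 0.529
grip_force: 6.2
```

Call:
jog_arm(motion=[[[-0.04,0,0],0],[[-0.04,0,0],0]])

```text
t: 23.85
eef_pos: [454.8, 69.0, 40.6]
tcp_rot: [-3.141, -0.0, 1.751]
ft_force: [-0.5, 13.3, 4.7]
opening: 0.529
grip_force: 6.5
```

Call:
jog_arm(motion=[[[-0.02,0,0],0],[[-0.02,0,0],0],[[-0.02,0,0],0],[[-0.02,0,0],0],[[-0.02,0,0],0]])

```text
t: 24.35
eef_pos: [454.8, 69.0, 40.6]
tcp_rot: [-3.141, -0.0, 1.751]
ft_force: [-0.5, 13.8, 4.7]
opening: 0.529
grip_force: 6.6
```

Call:
jog_arm(motion=[[[0,0,0],0],[[0,0,0],0],[[0,0,0],0],[[0,0,0],0],[[0,0,0],0]])

```text
t: 24.85
eef_pos: [454.8, 69.0, 40.7]
tcp_rot: [-3.141, -0.0, 1.751]
ft_force: [-0.7, 14.0, 4.4]
opening: 0.527
grip_force: 6.6
```

Call:
jog_arm(motion=[[[0,0,0],0],[[0,0,0],0]])

```text
t: 25.05
eef_pos: [454.8, 69.0, 40.6]
tcp_rot: [-3.141, -0.0, 1.751]
ft_force: [-1.2, 13.7, 4.7]
opening: 0.533
grip_force: 6.6
```

Held at about 13.8 N for over a second. I retract straight back, go up, then check.

Call:
jog_arm(motion=[[[0.5,0,0],0],[[2,0,0],0],[[6,0,0],0],[[14,0,0],0],[[25,0,0],0]])

```text
t: 25.55
eef_pos: [450.4, 93.5, 40.5]
tcp_rot: [-3.141, 0.0, 1.749]
ft_force: [1.0, 0.2, -0.7]
opening: 0.528
grip_force: 0.0
```

Call:
jog_arm(motion=[[[5,0,-30],0],[[5,0,-70],0],[[15,0,-110],0],[[40,0,-150],0],[[80,0,-170],0]])

```text
t: 26.05
eef_pos: [436.6, 172.6, 213.7]
tcp_rot: [3.138, 0.0, 1.748]
ft_force: [1.0, -0.3, -0.1]
opening: 0.529
grip_force: 0.0
```

Call:
jog_arm(motion=[[[30,0,0],0],[[50,0,0],0],[[60,0,0],0],[[60,0,0],0]])

```text
t: 26.45
eef_pos: [425.1, 231.9, 210.4]
tcp_rot: [-3.141, 0.0, 1.752]
ft_force: [-0.2, -0.3, 0.1]
opening: 0.531
grip_force: 0.0
```

```bash
python3 - <<'E'
from cell import *
from h import *
import cv2
p=(454.5,67.5,-1.392);c0,s0=np.cos(p[2]),np.sin(p[2])
def bay(w):
    w=w[:2]-p[:2];return np.round([c0*w[0]+s0*w[1],-s0*w[0]+c0*w[1]],1)
c=read_camera("top");im=c["img"].astype(int);cv2.imwrite("pics/t8.png",c["img"])
m=((im[...,0]-im[...,2]>70)&(im[...,0]>im[...,1]+30)).astype(np.uint8);m[:165]=0;m[255:]=0;m[:,:225]=0;m[:,400:]=0
n,l,st,ce=cv2.connectedComponentsWithStats(m)
for i in range(1,n):
    if st[i,4]>8:
        r=cv2.boxPoints(cv2.minAreaRect(np.argwhere(l==i)[:,::-1].astype(np.float32)))
        print(st[i].tolist(),bay(up(T,*ce[i],52)),[bay(up(T,*k,52)).tolist() for k in r])
s=state();print(s["t"],s["eef_pos"],s["ft_force"])
for o in("cartridge","spent","sample"):
    print(o,[(round(d["p"],2),np.round(d["box"]).tolist()) for d in cut_out(o,c)])
E
```

```text
[327, 194, 12, 25, 183] [165.5  -0.2] [[151.9, 41.4], [177.8, 42.0], [178.7, -42.2], [153.1, -42.8]]
[316, 202, 5, 14, 33] [114.    0.7] [[110.1, 24.1], [117.9, 24.1], [117.9, -22.6], [110.2, -22.6]]
26.5 [425.35801143 231.10165531 210.32969646] [ 0.20014936 -1.0038091   0.28135267]
cartridge [(0.97, [287.0, 199.0, 340.0, 232.0]), (0.6, [215.0, 130.0, 252.0, 164.0]), (0.55, [166.0, 163.0, 194.0, 189.0])]
spent [(0.54, [166.0, 165.0, 193.0, 189.0])]
sample [(0.59, [235.0, 184.0, 244.0, 198.0])]
```

The cartridge lies centred (−0.2 mm) and square, its nose at bay x≈178 against the seal, and the robot is clear. I hand in.

```bash
python3 -c "from cell import *;print(job_done())"
```

```text
the job is handed in; nothing more can be done
None
```

Job handed in: I tipped the cartridge over with its blue end towards the seal, slid it square between the rails until the seal hit its stop, and held it at about 14 N for just over a second (highest reading 18.4 N); the robot is clear and I saw no contact with the other things on the desk.

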